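Gauge the drilled feet and bolt the short ones into the drilling jig

TASK

Check the blind hole in every wooden foot on the bench with the depth gauge, in the order of the job card (white, yellow, blue, green, black; skip a missing one): push it straight in until it bottoms; if the red band comes down to the top face the hole is good, if it stays clearly above the face the hole is short. Stand the good feet in the green tray and the short ones inside the jig's channel, all upright with the hole up, then lock the channel by sliding the barrel bolt fully across and turning its handle down into the notch. Finish with the gauge back upright in its stand and leave the glue bottle, the tin and the mallet alone.

Things in the scene. Friction and masses are not known exactly. Their poses are not given: they have to be found in the camera images.
- foot_white: beech furniture foot, square block 58 x 58 mm, 62 mm tall, about 0.15 kg, loose on the bench, or absent. Origin: centre of its underside, z up. Painted white: a band round its base and a stripe along one edge of its top. A blind hole, 18 mm diameter, runs straight down the middle of its top face. It is either 48 mm deep (good) or only 30 mm (short); gauge it to know which
- foot_yellow: beech furniture foot, square block 58 x 58 mm, 62 mm tall, about 0.15 kg, loose on the bench, or absent. Origin: centre of its underside, z up. Painted yellow: a band round its base and a stripe along one edge of its top. A blind hole, 18 mm diameter, runs straight down the middle of its top face. It is either 48 mm deep (good) or only 30 mm (short); gauge it to know which
- foot_blue: beech furniture foot, square block 58 x 58 mm, 62 mm tall, about 0.15 kg, loose on the bench, or absent. Origin: centre of its underside, z up. Painted blue: a band round its base and a stripe along one edge of its top. A blind hole, 18 mm diameter, runs straight down the middle of its top face. It is either 48 mm deep (good) or only 30 mm (short); gauge it to know which
- foot_green: beech furniture foot, square block 58 x 58 mm, 62 mm tall, about 0.15 kg, loose on the bench, or absent. Origin: centre of its underside, z up. Painted green: a band round its base and a stripe along one edge of its top. A blind hole, 18 mm diameter, runs straight down the middle of its top face. It is either 48 mm deep (good) or only 30 mm (short); gauge it to know which
- foot_black: beech furniture foot, square block 58 x 58 mm, 62 mm tall, about 0.15 kg, loose on the bench, or absent. Origin: centre of its underside, z up. Painted black: a band round its base and a stripe along one edge of its top. A blind hole, 18 mm diameter, runs straight down the middle of its top face. It is either 48 mm deep (good) or only 30 mm (short); gauge it to know which
- gauge: depth gauge, 130 mm long, 0.14 kg, upright in its stand. Origin: flat tip of the rod, z up along it. Steel rod, 12 mm diameter, 0 to 70 mm; red band 48 to 53 mm above the tip (bottomed in a good foot its lower edge is level with the top face, in a short one 18 mm above it); black round grip, 28 mm diameter, 70 to 130 mm, yellow ring near its end
- gauge_stand: fixed grey block 70 x 70 mm, 60 mm tall, with one upright blind hole of 18 mm diameter, 50 mm deep, in its middle; the gauge stands in it, its tip 10 mm above the bench. Origin: centre of its underside
- stand_floor (a point): centre of the floor of the stand's hole, 10 mm above the bench
- tray: fixed green open tray, outside 260 mm (its x) x 150 mm (its y), 22 mm high, walls and floor 5 mm thick. Origin: centre of its underside
- jig: fixed drilling jig: dark steel base plate 8 mm thick (in its frame x -123 to 87, y -60 to 180 mm) with an aluminium channel on it and, across the channel's open -x end, a red barrel bolt whose axis runs along y at x = -83 mm, 45 mm above the bench. Origin: on the bench under the channel's centre
- jig_floor (a point): centre of the channel's floor, 8 mm above the bench, axes as the jig's. Channel inside 68 mm wide (y +-34) and 142 mm long (x +-71), room for two feet one behind the other; walls 8 mm thick, tops 26 mm above the bench; closed at the far (+x) end. Red keeper at its mouth on the -y side: 60 mm high, x -99 to -67, y -52 to -36 mm in the jig's frame
- bolt (a joint): travel of the steel bolt (13 mm thick) in m along the jig's -y: 0 = fully drawn back (channel open), 0.092 = fully across, in the keeper. About 2 N friction, stays where left; a foot in its way stops it. At 0 the handle is at y = 156 mm in the jig's frame
- handle (a joint): turn of the bolt's handle in rad about the bolt's axis: 0 = straight up, 1.4 = down, nearly level, pointing to the jig's -x (to the robot). It turns down only through the notch, with the bolt fully across; elsewhere the front plate stops it at about 0.3. Friction about 0.04 N m, stays where left
- handle_tip (a point): centre of the black ball (16 mm diameter) at the end of the handle, 44 mm from the bolt's axis on an 8 mm thick stem; 89 mm above the bench while the handle is up
- notch (a point): point on the bolt's axis (45 mm above the bench) where the handle is when the bolt is fully across; axes as the jig's. The red barrel's two plates, tops 58 mm above the bench, stand 9 to 15 mm before and behind the axis, from y 42 to 170 mm in the jig's frame; the front (-x) one has a 22 mm wide notch here
- glue: bystander: white glue bottle with blue cap, 60 mm diameter, 130 mm tall; leave alone. Origin: centre of its underside
- tin: bystander: red and yellow tin, 90 mm diameter, 110 mm tall; leave alone. Origin: centre of its underside
- mallet: bystander: hammer lying on the bench; leave alone. Origin: under its middle
Things that resemble listed ones, but are neither listed nor needed, are in the scene too. What is shaped like the foot_white but turquoise is not meant.

How it is judged:
By the outcome, as a careful person would: the job done as asked, in the order asked, and still so for the second after the job is handed in, with the robot touching nothing.
Of foot_white, foot_yellow, foot_blue, foot_green, foot_black only 4 to 5 are there at a start; the rules pass over those that are not, and their reading is None.
At some moment in a run one of foot_white, foot_yellow, foot_blue, foot_green, foot_black may be knocked a few centimetres aside while the robot is not near it.
It also fails if it takes over 210 s, if anything falls off the work surface, if the arm or the gripper's body presses on something with over 40 N, if the wrist force passes 120 N, or if a joint passes its speed limit or range.

ROBOT

A 6-joint arm with a two-finger parallel gripper is mounted at the origin on the work surface. World frame = base frame: x ahead of the robot, y to its left, z up, the work surface at z = 0. Lengths are in m, angles in degrees, forces in N, time in s.
With the tool pointing down it reaches from about 0.35 to 0.975 m from the base axis. Payload 7.1 kg.
Tool frame: the origin (TCP) lies between the finger pads; the fingertips stand 11 mm ahead of it and the grasp point (between the pads) lies 8 mm behind it; z points along the fingers, y is the line along which they close (so a half turn about z gives the same grasp; the last joint's range is limited). The gripper opens to 88 mm and grips with 3 to 60 N. Pads are 20 mm wide; open, the fingers measure 115 mm over their backs; the gripper's body (75 mm by 178 mm) begins 61 mm behind the grasp point.
Start: joints at [-64.171, 24.242, 93.386, -0, 62.372, -1.089], TCP at [0.283, -0.557, 0.234] pointing down, gripper open.
Joint ranges: [-172.04, 172.04], [-51.8, 120.97], [4.93, 147.93], [-75.15, 255.16], [6.16, 154.13], [-145.62, 145.62]. Speed limits (degrees/s): [136.94, 136.94, 172.46, 180, 180, 180].

INTERFACE

Orientations are given as a 3x3 rotation matrix whose columns are the frame's x, y, z axes.
In Python, from cell import r, optics, job gives the robot as it stands.
- The arm moves only by the shell command python3 -m pendant 'ROWS'. ROWS is JSON, one flat list of numbers, 5 for each row, row after row: the shift along the tool's x, y, z scaled (see below), then the turn about the tool's z scaled (see below), then the opening, from 0 (shut) to 1 (fully open). In form: [dx, dy, dz, twist, fingers, dx, dy, dz, twist, fingers, ...]. A call has 1 to 10 rows; each row is the pose to reach, as a shift and turn from the pose commanded when the call began, along the tool's axes at that moment; what a row does not reach only later rows make up. The controller multiplies each number of a shift by 0.12 m and each number of a turn by 45 degrees. A row lasts 1/8 s, in which the tool goes at most 62.5 mm and 10.7 degrees, less where a joint would pass 70% of its speed; a pose out of reach is approached as far as the arm can. A call with a number of a shift or a turn outside -1 to 1 is refused whole. A call with a gripper value outside its range is refused whole. The fingers move at their own pace and stop on an object; the grip force is fixed at half the most. Time passes only in rows, so rows that repeat a pose let the fingers close. It gives the time, the measured TCP pose, the force, the opening and the grip force at its end, in the units of the state.
- r.read_state(): the state, without advancing time (a new reading comes with each control period).
- optics.get_image(name): name is "scene" or "top"; returns the picture (420x560x3 uint8, red, green, blue); there is no depth.
- optics.camera_params(name): a dict with "K" (3x3 intrinsics, pixels), "k1" (the pictures are not rectified: a ray, as slopes to the right and down, at radius r is drawn at 1 + k1 r^2 times it, then the intrinsics apply), "position" and "orientation" of the camera in the world. Camera axes: x right, y down, z forward; pixel columns grow to the right and rows downward; lengths in m; the calibration is good to about 2 mm. A picture is of the moment at which its call begins. camera_params takes no time and is no camera call.
- job.job_done(): hands the job in; it is judged then, once.
The state is a dict: "clock": time; "joints": joint angles; "dq": joint speeds; "effort": joint torques, N m; "position": TCP position; "orientation": TCP orientation; "contact_force": force on the tool from outside, world axes, zero at the start; "wrist_torque": the same for the moment, N m; "gripper_width": finger opening in m; "grasp_force": force on a finger pad.
Only numpy, scipy, OpenCV 4.12 (cv2) and the standard library are available. Lean on these libraries where they do the work, as an engineer would, in place of code of your own. Each camera call takes 0.05 s, during which the arm holds its last target. There are 200 camera calls.

## Working session

There is one attempt and no reset: what is moved stays moved. The work goes in short steps, Python scripts to look and compute and a shell command to move; the robot and the scene stay as the last step left them, time stands still between calls to the robot, and variables do not carry over. Pictures are saved under pics/ and viewed, at most 14 in all, crops included, and the job is handed in when it is done.

```bash
mkdir -p pics; ls; python3 - <<'E'
from cell import r,optics,job
import cv2
for n in("scene","top"):
    p=optics.camera_params(n);print(n,p)
    im=optics.get_image(n);cv2.imwrite(f"pics/{n}0.png",cv2.resize(im[...,::-1],(784,588),interpolation=cv2.INTER_CUBIC))
    cv2.imwrite(f"{n}0.png",im[...,::-1])
print(r.read_state())
E
```

```text
pics
scene {'K': array([[404.34327946,   0.        , 279.54617883],
       [  0.        , 404.34327946, 206.11157115],
       [  0.        ,   0.        ,   1.        ]]), 'k1': 0.003867617949763804, 'position': array([1.27460828, 0.03348412, 0.84201498]), 'orientation': array([[ 0.07528547,  0.72225019, -0.68752218],
       [ 0.99712496, -0.04858326,  0.0581505 ],
       [ 0.00859714, -0.68992342, -0.72383131]])}
top {'K': array([[476.57821368,   0.        , 273.73875375],
       [  0.        , 476.57821368, 207.29536335],
       [  0.        ,   0.        ,   1.        ]]), 'k1': -0.16134888223116123, 'position': array([0.23753369, 0.07998184, 1.59017196]), 'orientation': array([[-0.07536316, -0.97361492,  0.21539357],
       [-0.99714111,  0.07476941, -0.01091533],
       [-0.00547752, -0.2156004 , -0.97646632]])}
{'clock': 0.1, 'joints': array([-6.41712548e+01,  2.42785319e+01,  9.34254026e+01, -4.60240610e-04,
        6.23726099e+01, -1.08980902e+00]), 'dq': array([ 0.02339903, -0.06261197, -0.06188673, -0.0063097 ,  0.07199692,
        0.07564551]), 'effort': array([-1.82757423e-03, -5.45613277e+01, -2.74324501e+01,  6.44002296e-02,
        1.88357866e-02, -1.96006999e-05]), 'position': array([ 0.28275584, -0.55685187,  0.23300732]), 'orientation': array([[ 8.91649287e-01,  4.52726410e-01, -5.88456582e-04],
       [ 4.52726792e-01, -8.91648481e-01,  1.19938907e-03],
       [ 1.82986919e-05, -1.33584447e-03, -9.99999108e-01]]), 'contact_force': array([-0.78457798,  0.00197206, -0.21875047]), 'wrist_torque': array([-0.00478626, -0.01842087,  0.00981573]), 'grasp_force': 0.0, 'gripper_width': 0.08767503716398353}
```

View pics/scene0.png

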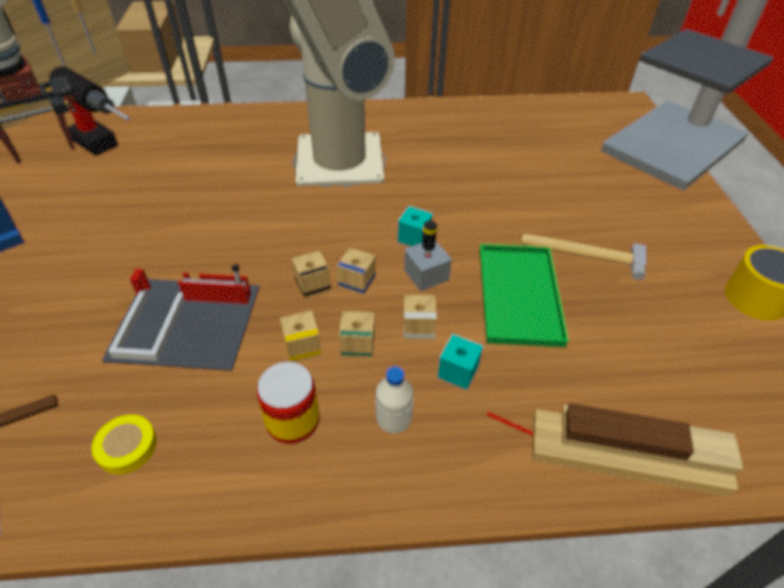

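View pics/top0.png

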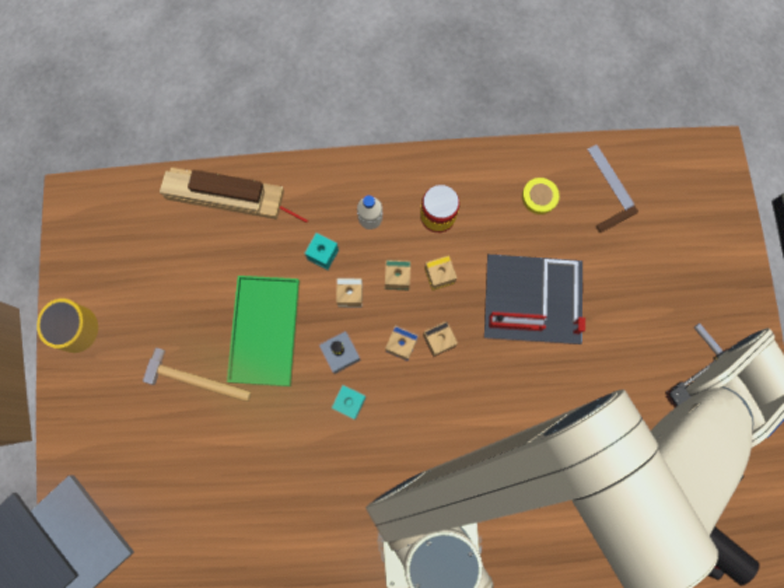

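The scene shows feet black (311,273), blue (357,270), yellow (300,335), green (357,333) and white (420,316), so all five are present. Turquoise decoys are at (415,226) and (460,361). The gauge stand is at (428,262), the tray at (522,294) and the jig at (185,320). I'll enlarge the top view to confirm them and get pixel positions.

```bash
cat > h.py <<'E'
import numpy as np, cv2
from cell import r,optics,job
def ray(n,uv):
    p=optics.camera_params(n);K=p["K"]
    d=np.array([(uv[0]-K[0,2])/K[0,0],(uv[1]-K[1,2])/K[1,1]]);s=d.copy()
    for _ in range(20): s=d/(1+p["k1"]*(s@s))
    return p["position"],p["orientation"]@np.r_[s,1]
def xy(n,uv,z):
    o,d=ray(n,uv);return (o+d*(z-o[2])/d[2])[:2]
def proj(n,P):
    p=optics.camera_params(n);K=p["K"];c=p["orientation"].T@(np.array(P)-p["position"])
    s=c[:2]/c[2];s=s*(1+p["k1"]*(s@s));return K[0,0]*s+K[:2,2]
def crop(n,name,x,y,w,h,f,im=None):
    im=optics.get_image(n) if im is None else im
    cv2.imwrite("pics/"+name,cv2.resize(np.ascontiguousarray(im[y:y+h,x:x+w,::-1]),None,fx=f,fy=f,interpolation=cv2.INTER_CUBIC))
    return im
def go(P,tx=None):
    """rows numbers from now: target TCP world pos, desired world dir (deg) of tool y"""
    s=r.read_state();R=s["orientation"];d=R.T@(np.array(P)-s["position"])/.12
    t=0
    if tx is not None:
        a=np.degrees(np.arctan2(R[1,1],R[0,1]));t=-((tx-a+90)%180-90)/45
    print("d",d.round(3),"twist",round(t,3),"j6",s["joints"][5].round(1),"pos",s["position"].round(4))
E
python3 - <<'E'
from h import *
im=cv2.imread("top0.png")[...,::-1]
crop("top","c1.png",155,170,196,145,4,im)
crop("top","c2.png",335,170,100,85,7,im)
E
```

```text
(no output)
```

View pics/c1.png

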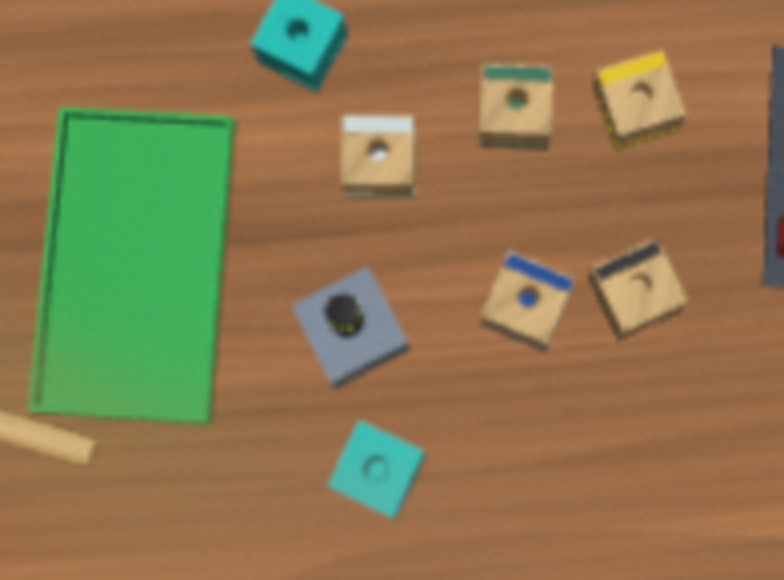

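View pics/c2.png

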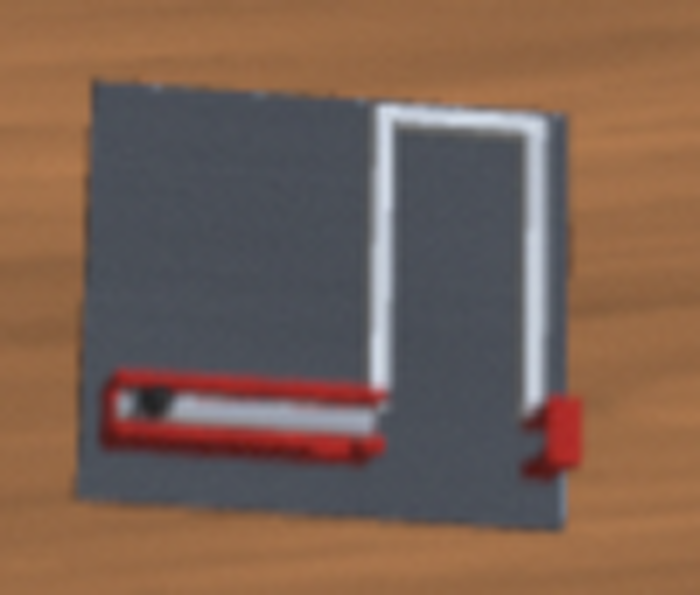

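The top crop confirms the five beech feet: white (378,150), green (516,100), yellow (640,95), blue (528,300) and black (640,288). The plain turquoise blocks at (300,38) and (376,470) are the decoys. The gauge is at (343,313), and the jig bolt is drawn back with its handle ball at (153,403).

```bash
cat > m0.py <<'E'
from h import *
def C(p,f,o,z): return np.array([xy("top",(np.array(q)+.5)/f-.5+o,z) for q in p])
F=dict(white=[(342,116),(413,116),(413,184),(342,182)],green=[(483,66),(552,68),(548,138),(481,134)],yellow=[(596,72),(662,52),(685,118),(617,138)],
blue=[(508,254),(572,282),(547,346),(483,316)],black=[(592,270),(657,243),(687,299),(620,335)],stand=[(292,302),(367,267),(409,345),(335,380)],tray=[(62,108),(234,118),(210,422),(32,412)])
for k,p in F.items():
    c=C(p,4,(155,170),{"stand":.06,"tray":.022}.get(k,.062));v=(c[0]-c[1]+c[3]-c[2])/2
    u=(c[0]-c[3]+c[1]-c[2])/2
    print(k,c.mean(0).round(4),"ang of c1->c0",np.degrees(np.arctan2(v[1],v[0])).round(1),"c3->c0",np.degrees(np.arctan2(u[1],u[0])).round(1),np.linalg.norm(v).round(3),np.linalg.norm(u).round(3))
print("gaugetop",C([(343,313)],4,(155,170),.14))
pts=[((95,80),.008,(87,180)),((567,112),.008,(87,-60)),((565,528),.008,(-123,-60)),((78,498),.008,(-123,180)),((375,103),.026,(79,42)),((547,115),.026,(79,-42))]
W=np.array([C([p],7,(335,170),z)[0] for p,z,_ in pts]);L=np.array([l for *_,l in pts])/1000
H=(L-L.mean(0)).T@(W-W.mean(0));U,S,Vt=np.linalg.svd(H);R=Vt.T@U.T;t=W.mean(0)-R@L.mean(0)
print("jig",t,np.degrees(np.arctan2(R[1,0],R[0,0])),"\n",(W-(L@R.T+t)).round(4))
print("ball",C([(153,403)],7,(335,170),.089),R@[-.083,.156]+t)
E
python3 m0.py; python3 -c "
from h import *
go([.6,.1,.25],0)"
```

```text
white [0.582  0.1439] ang of c1->c0 84.8 c3->c0 -3.7 0.058 0.056
green [0.6137 0.0272] ang of c1->c0 83.0 c3->c0 -7.0 0.056 0.059
yellow [ 0.6114 -0.0755] ang of c1->c0 102.6 c3->c0 12.6 0.058 0.059
blue [0.4488 0.0311] ang of c1->c0 61.0 c3->c0 -26.1 0.057 0.055
black [ 0.4522 -0.0598] ang of c1->c0 111.0 c3->c0 20.3 0.06 0.054
stand [0.4404 0.1749] ang of c1->c0 111.1 c3->c0 24.7 0.066 0.073
tray [0.5096 0.3557] ang of c1->c0 82.6 c3->c0 -7.4 0.149 0.258
gaugetop [[0.4382078  0.17536168]]
jig [ 0.54873562 -0.36540822] -8.284416343594062 
 [[-0.0012 -0.0012]
 [-0.0002  0.0014]
 [ 0.001   0.001 ]
 [ 0.0004 -0.0006]
 [ 0.0001  0.0007]
 [-0.0001 -0.0014]]
ball [[ 0.48328965 -0.19652753]] [ 0.4890793  -0.19907685]
d [ 4.835 -3.684 -0.137] twist -1.402 j6 -1.1 pos [ 0.2828 -0.5569  0.233 ]
```

```bash
python3 -m pendant '[0,0,0,0.3,1, 0,0,0,0.6,1, 0,0,0,0.6,1, 0,0,0,0.6,1]'; python3 -c "
from h import *
go([.4382,.1754,.22],-90)
for n,uv in (('glue',(370,222)),('tin',(440,222))): print(n,xy('top',np.array(uv)/1.4,0))"
```

```text
clock: 0.6
position: [0.2829, -0.557, 0.2333]
orientation: [[1.0, -0.001, -0.0], [-0.001, -1.0, 0.001], [-0.0, -0.001, -1.0]]
contact_force: [0.9, 0.4, 0.3]
gripper_width: 0.0877
grasp_force: 0.0
d [ 1.291 -6.104  0.115] twist -0.001 j6 25.9 pos [ 0.2829 -0.557   0.2333]
glue [0.765114  0.0820487]
tin [ 0.75179197 -0.09265687]
```

```bash
python3 -m pendant '[0.3,-0.4,0,0,1, 0.65,-0.7,0,0,1, 1,-1,0,0,1]' >/dev/null
python3 -m pendant '[0.1,-0.5,0,0,1, 0.29,-1,0,0,1]' >/dev/null
python3 -m pendant '[0,-0.5,0,0,1, 0,-1,0,0,1]' >/dev/null
python3 -m pendant '[0,-0.5,0,0,1, 0,-1,0,0,1]' >/dev/null
python3 -m pendant '[0,-0.5,0,0,1, 0,-1,0,0,1]' >/dev/null
python3 -m pendant '[0,-0.5,0,0,1, 0,-1,0,0,1, 0,-1.1,0,0,1]' >/dev/null || true
python3 -m pendant '[0,-0.1,0,0,1, 0,-0.1,0,0,1, 0,-0.1,0,0,1]'
python3 -c "
from h import *
go([.4382,.1754,.107],-90)"
```

```text
clock: 2.35
position: [0.4381, 0.0518, 0.2336]
orientation: [[1.0, -0.002, -0.0], [-0.002, -1.0, -0.0], [-0.0, 0.0, -1.0]]
contact_force: [1.4, 0.1, 0.8]
gripper_width: 0.0873
grasp_force: 0.0
d [-1.000e-03 -1.030e+00  1.055e+00] twist -0.003 j6 95.3 pos [0.4381 0.0518 0.2336]out of range: row 3 has -1.1, outside -1 to 1
```

```bash
python3 -m pendant '[0,-0.5,0,0,1, 0,-1,0,0,1, 0,-1,0,0,1]' >/dev/null
python3 -m pendant '[0,-0.03,0,0,1, 0,-0.03,0.4,0,1, 0,-0.03,0.8,0,1, 0,-0.03,1,0,1, 0,-0.03,1,0,1]'
python3 -m pendant '[0,0,0.055,0,1, 0,0,0.055,0,0, 0,0,0.055,0,0, 0,0,0.055,0,0, 0,0,0.055,0,0, 0,0,0.055,0,0, 0,0,0.055,0,0, 0,0,0.055,0,0]'
```

```text
clock: 3.35
position: [0.4372, 0.1743, 0.1122]
orientation: [[1.0, -0.004, -0.004], [-0.004, -1.0, -0.002], [-0.004, 0.002, -1.0]]
contact_force: [-0.3, 0.1, 0.2]
gripper_width: 0.0876
grasp_force: 0.0
clock: 4.35
position: [0.4382, 0.1766, 0.1071]
orientation: [[1.0, -0.001, -0.0], [-0.001, -1.0, 0.0], [-0.0, -0.0, -1.0]]
contact_force: [-0.6, 1.0, 0.0]
gripper_width: 0.0276
grasp_force: 30.0
```

```bash
python3 -m pendant '[0,0,-0.4,0,0, 0,0,-0.7,0,0, 0,0,-0.9,0,0]' >/dev/null
python3 -m pendant '[0.4,0.1,0,0,0, 0.8,0.27,0,0,0, 1,0.27,0,0,0]' >/dev/null
python3 -m pendant '[0.2,0,0,0,0, 0.2,0,0,0,0, 0.2,0,0.2,0,0, 0.2,0,0.2,0,0, 0.2,0,0.2,0,0]'
python3 - <<'E'
from h import *
a=optics.get_image("scene");b=optics.get_image("top")
cv2.imwrite("s1.png",a[...,::-1]);cv2.imwrite("t1.png",b[...,::-1])
s=r.read_state();p=s["position"]-[0,0,.0971];print(p)
print([proj(n,p).round(1) for n in("scene","top")],proj("scene",[.582,.1439,.062]))
crop("scene","s1.png",190,130,160,130,5,im=a)
E
```

```text
clock: 5.72
position: [0.5817, 0.1441, 0.1915]
orientation: [[1.0, -0.001, -0.0], [-0.001, -1.0, 0.0], [-0.0, -0.0, -1.0]]
contact_force: [0.6, -0.0, -1.0]
gripper_width: 0.0279
grasp_force: 30.0
[0.58235186 0.14412338 0.09492089]
[array([300. , 210.1]), array([248.3, 204.6])] [299.33462845 218.67976274]
```

View pics/s1.png

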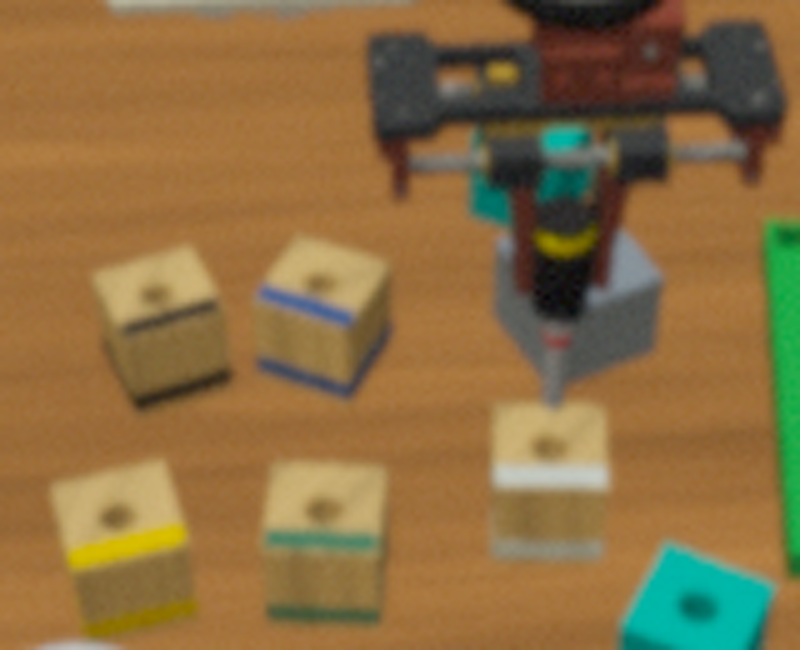

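The rod tip is at crop (553,403), within about 1 px of the prediction, and directly behind the white foot's hole at (550,446). The alignment is good, so I'll lower it into the white foot.

```bash
python3 - <<'E'
from h import *
for k,q in dict(white=(550,446),green=(324,510),yellow=(118,516),blue=(321,284),black=(156,295)).items():
    print(k,xy("scene",(np.array(q)+.5)/5-.5+(190,130),.062).round(4))
E
python3 -m pendant '[0,0,0.15,0,0, 0,0,0.28,0,0, 0,0,0.36,0,0, 0,0,0.43,0,0, 0,0,0.43,0,0]'
python3 -m pendant '[0,0,0.04,0,0, 0,0,0.08,0,0, 0,0,0.12,0,0, 0,0,0.12,0,0, 0,0,0.12,0,0]'
```

```text
white [0.5825 0.1445]
green [0.6177 0.0265]
yellow [ 0.6146 -0.0765]
blue [0.4531 0.0301]
black [ 0.4558 -0.0614]
clock: 6.45
position: [0.5818, 0.1438, 0.1386]
orientation: [[1.0, -0.001, -0.001], [-0.001, -1.0, -0.0], [-0.001, 0.0, -1.0]]
contact_force: [0.1, -0.6, -1.5]
gripper_width: 0.0277
grasp_force: 30.0
clock: 7.08
position: [0.5822, 0.144, 0.1251]
orientation: [[1.0, -0.001, 0.0], [-0.001, -1.0, 0.0], [0.0, -0.0, -1.0]]
contact_force: [1.2, 0.9, -0.8]
gripper_width: 0.0276
grasp_force: 30.0
```

```bash
python3 -m pendant '[0,0,0.05,0,0, 0,0,0.09,0,0, 0,0,0.11,0,0, 0,0,0.12,0,0, 0,0,0.13,0,0, 0,0,0.13,0,0]'; python3 -c "
from h import *
a=optics.get_image('scene');crop('scene','s2.png',270,170,70,65,9,im=a)"
```

```text
clock: 7.82
position: [0.5825, 0.1439, 0.1109]
orientation: [[1.0, -0.001, 0.001], [-0.001, -1.0, 0.0], [0.001, -0.0, -1.0]]
contact_force: [-3.7, -0.9, 11.7]
gripper_width: 0.0274
grasp_force: 30.0
```

View pics/s2.png

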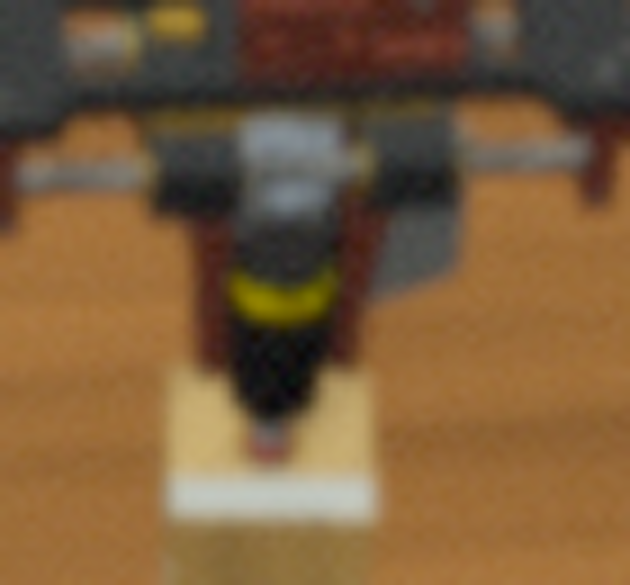

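White is good: the red band sits at the top face, at (265,445), and the gauge bottomed with the TCP at 0.111. Next is yellow.

```bash
python3 -m pendant '[0,0,-0.25,0,0, 0,0,-0.5,0,0, 0,0,-0.7,0,0, 0,0,-0.7,0,0]' >/dev/null
python3 -m pendant '[0.1,0.5,0,0,0, 0.25,1,0,0,0, 0.25,1,0,0,0]' >/dev/null
python3 -m pendant '[0,0.5,0,0,0, 0,0.83,0,0,0, 0,0.83,0.1,0,0, 0,0.83,0.1,0,0]'
python3 - <<'E'
from h import *
a=optics.get_image("scene");p=r.read_state()["position"]-[0,0,.0971];print(p,(proj("scene",p)-(185,190)+.5)*9-.5)
crop("scene","s3.png",185,190,80,65,9,im=a)
E
```

```text
clock: 9.25
position: [0.6104, -0.0744, 0.1794]
orientation: [[1.0, -0.001, -0.004], [-0.001, -1.0, 0.001], [-0.004, -0.001, -1.0]]
contact_force: [0.9, -0.0, -1.2]
gripper_width: 0.0275
grasp_force: 30.0
[ 0.61096292 -0.07417684  0.08299631] [258.26980116 329.54698702]
```

View pics/s3.png

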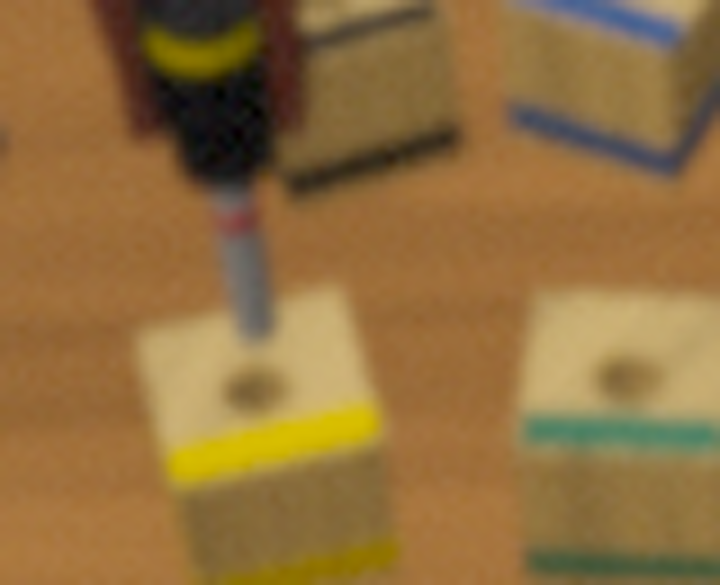

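```bash
python3 -c "
from h import *
for q in ((255,388),(628,378)): print(xy('scene',(np.array(q)+.5)/9-.5+(185,190),.062))
go([.6135,-.076,.1445])"
```

```text
[ 0.61409219 -0.07725824]
[0.61753319 0.02629081]
d [0.022 0.015 0.297] twist 0 j6 82.0 pos [ 0.611  -0.0742  0.1801]
```

```bash
python3 -m pendant '[0.015,0.01,0,0,0, 0.015,0.01,0.12,0,0, 0.015,0.01,0.2,0,0, 0.015,0.01,0.27,0,0, 0.015,0.01,0.33,0,0, 0.015,0.01,0.33,0,0]'
python3 -m pendant '[0,0,0.03,0,0, 0,0,0.06,0,0, 0,0,0.09,0,0, 0,0,0.11,0,0, 0,0,0.125,0,0, 0,0,0.125,0,0]'
```

```text
clock: 10.05
position: [0.6133, -0.0769, 0.1411]
orientation: [[1.0, -0.002, -0.001], [-0.002, -1.0, 0.0], [-0.001, -0.0, -1.0]]
contact_force: [-0.4, 0.6, -0.4]
gripper_width: 0.0275
grasp_force: 30.0
clock: 10.8
position: [0.6143, -0.077, 0.1289]
orientation: [[1.0, -0.001, 0.001], [-0.001, -1.0, -0.0], [0.001, 0.0, -1.0]]
contact_force: [-3.4, 0.2, 13.1]
gripper_width: 0.0274
grasp_force: 30.0
```

Yellow bottomed with the TCP at 0.129, 18 mm higher than white, so yellow is short. Next is blue.

```bash
python3 -m pendant '[0,0,-0.25,0,0, 0,0,-0.5,0,0, 0,0,-0.55,0,0]' >/dev/null
python3 -m pendant '[-0.4,-0.3,0,0,0, -0.8,-0.6,0,0,0, -1,-0.9,0,0,0]' >/dev/null
python3 -m pendant '[-0.35,0,0,0,0, -0.35,0,0.1,0,0, -0.35,0,0.1,0,0, -0.35,0,0.1,0,0]'
python3 - <<'E'
from h import *
a=optics.get_image("scene");p=r.read_state()["position"]-[0,0,.0971];print(p,(proj("scene",p)-(215,150)+.5)*9-.5)
crop("scene","s4.png",215,150,80,65,9,im=a)
E
```

```text
clock: 12.05
position: [0.4529, 0.0311, 0.1807]
orientation: [[1.0, -0.002, 0.0], [-0.002, -1.0, -0.0], [0.0, 0.0, -1.0]]
contact_force: [-0.6, -0.4, -1.3]
gripper_width: 0.0274
grasp_force: 30.0
[0.45285684 0.03107859 0.08370149] [353.62221494 279.56954401]
```

View pics/s4.png

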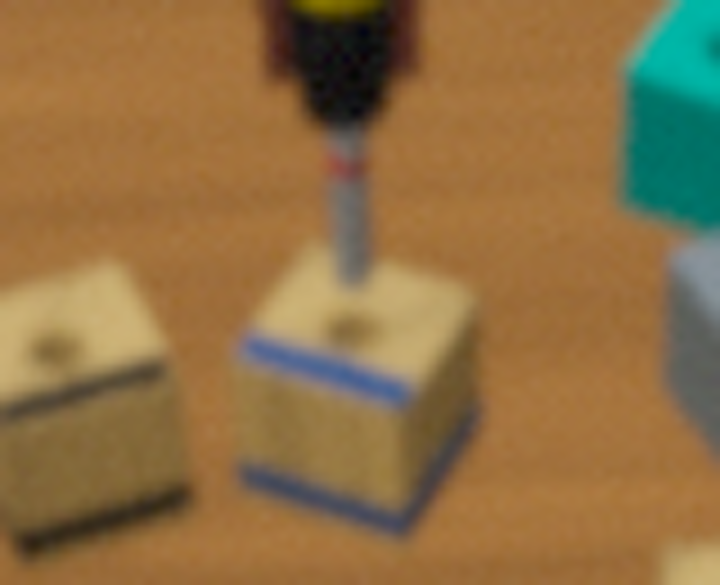

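The tip at (352,283) is in line with the blue foot's hole at (354,329).

```bash
python3 -c "
from h import *
for q in ((354,329),(55,349)): print(xy('scene',(np.array(q)+.5)/9-.5+(215,150),.062))"
python3 -m pendant '[0,0,0.12,0,0, 0,0,0.2,0,0, 0,0,0.27,0,0, 0,0,0.33,0,0, 0,0,0.33,0,0]'
python3 -m pendant '[0,0,0.03,0,0, 0,0,0.06,0,0, 0,0,0.09,0,0, 0,0,0.11,0,0, 0,0,0.125,0,0, 0,0,0.125,0,0]'
```

```text
[0.45190865 0.03041419]
[ 0.45475208 -0.06183481]
clock: 12.72
position: [0.4514, 0.0313, 0.1407]
orientation: [[1.0, -0.001, -0.001], [-0.001, -1.0, -0.0], [-0.001, 0.0, -1.0]]
contact_force: [0.8, 0.7, -1.5]
gripper_width: 0.0278
grasp_force: 30.0
clock: 13.48
position: [0.4517, 0.0313, 0.1262]
orientation: [[1.0, -0.002, -0.0], [-0.002, -1.0, 0.0], [-0.0, -0.0, -1.0]]
contact_force: [-0.1, -0.1, -1.1]
gripper_width: 0.0277
grasp_force: 30.0
```

```bash
python3 -m pendant '[0,0,0.05,0,0, 0,0,0.09,0,0, 0,0,0.12,0,0, 0,0,0.135,0,0, 0,0,0.145,0,0, 0,0,0.145,0,0]'
python3 -m pendant '[0,0,-0.25,0,0, 0,0,-0.5,0,0, 0,0,-0.65,0,0, 0,0,-0.65,0,0]' 
python3 -c "
from h import *
go([.616,.0265,.18])"
```

```text
clock: 14.22
position: [0.4531, 0.0314, 0.1105]
orientation: [[1.0, -0.001, 0.002], [-0.001, -1.0, 0.0], [0.002, -0.0, -1.0]]
contact_force: [-2.9, -0.6, 21.2]
gripper_width: 0.0279
grasp_force: 30.0
clock: 14.72
position: [0.4527, 0.0314, 0.1879]
orientation: [[1.0, -0.001, 0.003], [-0.001, -1.0, 0.0], [0.003, -0.0, -1.0]]
contact_force: [0.6, 0.0, -1.6]
gripper_width: 0.0275
grasp_force: 30.0
d [1.361 0.038 0.07 ] twist 0 j6 92.5 pos [0.4527 0.0314 0.1879]
```

Blue bottomed at 0.1105, so it is good. Next is green.

```bash
python3 -m pendant '[0.4,0.02,0,0,0, 0.8,0.04,0,0,0, 1,0.04,0,0,0]' >/dev/null
python3 -m pendant '[0.37,0,0,0,0, 0.37,0,0.07,0,0, 0.37,0,0.07,0,0, 0.37,0,0.07,0,0]'
python3 - <<'E'
from h import *
a=optics.get_image("scene");p=r.read_state()["position"]-[0,0,.0971];print(p,(proj("scene",p)-(215,190)+.5)*9-.5)
crop("scene","s5.png",215,190,80,65,9,im=a)
E
```

```text
clock: 15.6
position: [0.6147, 0.0263, 0.1777]
orientation: [[1.0, -0.001, -0.002], [-0.001, -1.0, -0.0], [-0.002, 0.0, -1.0]]
contact_force: [0.1, -0.2, -0.6]
gripper_width: 0.0275
grasp_force: 30.0
[0.61509509 0.02632724 0.08107283] [355.32062579 326.66925684]
```

View pics/s5.png

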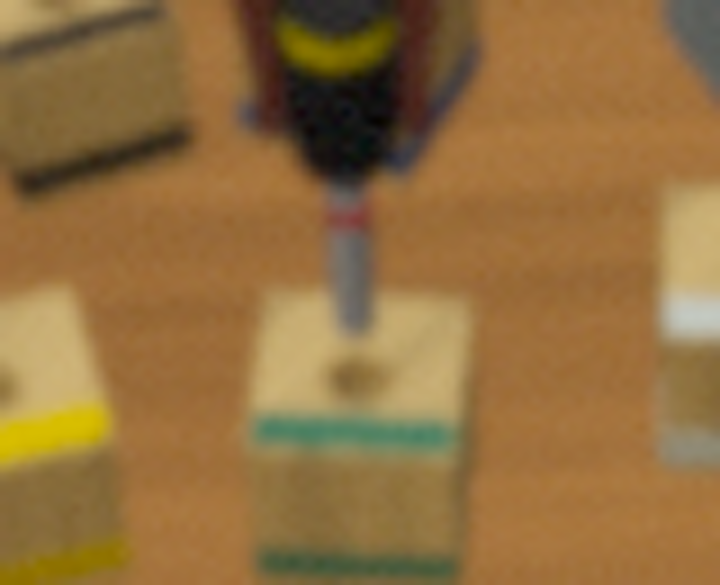

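The tip at (354,330) is in line with the green foot's hole at (356,378). I'll insert it.

```bash
python3 -m pendant '[0.005,0,0.12,0,0, 0.005,0,0.2,0,0, 0.005,0,0.27,0,0, 0.005,0,0.32,0,0, 0.005,0,0.32,0,0]'
python3 -m pendant '[0,0,0.03,0,0, 0,0,0.06,0,0, 0,0,0.09,0,0, 0,0,0.11,0,0, 0,0,0.115,0,0, 0,0,0.115,0,0]'
```

```text
clock: 16.27
position: [0.6165, 0.0263, 0.1394]
orientation: [[1.0, -0.001, -0.001], [-0.001, -1.0, 0.0], [-0.001, -0.0, -1.0]]
contact_force: [0.3, -0.4, -0.6]
gripper_width: 0.0274
grasp_force: 30.0
clock: 17.02
position: [0.6168, 0.0263, 0.1263]
orientation: [[1.0, -0.001, 0.0], [-0.001, -1.0, 0.0], [0.0, -0.0, -1.0]]
contact_force: [-0.7, 0.2, -1.2]
gripper_width: 0.0275
grasp_force: 30.0
```

```bash
python3 -m pendant '[0,0,0.05,0,0, 0,0,0.09,0,0, 0,0,0.12,0,0, 0,0,0.135,0,0, 0,0,0.14,0,0, 0,0,0.14,0,0]'
python3 -m pendant '[0,0,-0.25,0,0, 0,0,-0.5,0,0, 0,0,-0.65,0,0, 0,0,-0.65,0,0]' >/dev/null
python3 -m pendant '[-0.4,0.3,0,0,0, -0.8,0.6,0,0,0, -1,0.73,0,0,0]' >/dev/null
python3 -m pendant '[-0.355,0,0,0,0, -0.355,0,0.07,0,0, -0.355,0,0.07,0,0, -0.355,0,0.07,0,0]'
python3 - <<'E'
from h import *
a=optics.get_image("scene");b=optics.get_image("top");p=r.read_state()["position"]-[0,0,.0971];print(p,(proj("scene",p)-(185,150)+.5)*9-.5)
crop("scene","s6.png",185,150,80,65,9,im=a)
cv2.imwrite("s6full.png",a[...,::-1]);cv2.imwrite("t6.png",b[...,::-1])
E
```

```text
clock: 17.77
position: [0.6171, 0.0263, 0.1108]
orientation: [[1.0, -0.001, 0.0], [-0.001, -1.0, -0.0], [0.0, 0.0, -1.0]]
contact_force: [-3.2, -0.5, 9.9]
gripper_width: 0.0274
grasp_force: 30.0
clock: 19.15
position: [0.4551, -0.061, 0.1789]
orientation: [[1.0, -0.001, 0.0], [-0.001, -1.0, -0.0], [0.0, 0.0, -1.0]]
contact_force: [0.5, 0.1, -1.9]
gripper_width: 0.0277
grasp_force: 30.0
[ 0.45500752 -0.060996    0.08191967] [321.41378821 302.23662532]
```

View pics/s6.png

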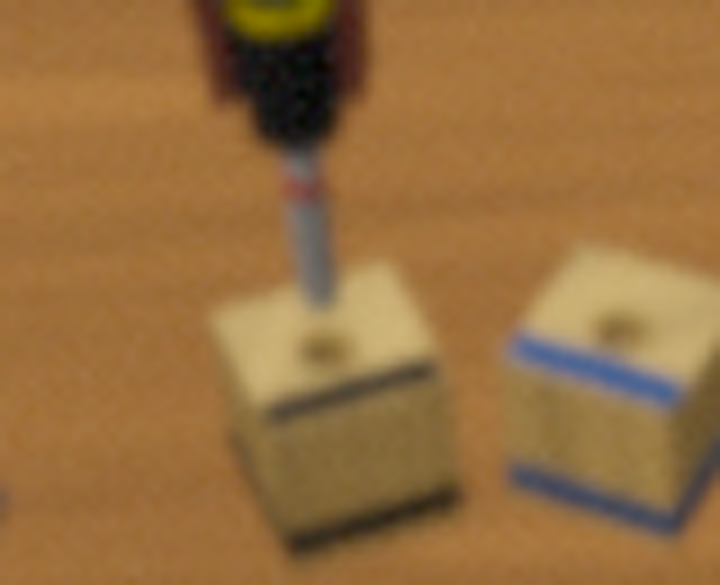

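Green bottomed at 0.1108, so it is good. The tip at (318,303) is in line with the black foot's hole at (325,350), so I'll insert it.

```bash
python3 -m pendant '[0,0,0.12,0,0, 0,0,0.2,0,0, 0,0,0.27,0,0, 0,0,0.32,0,0, 0,0,0.32,0,0]'
python3 -m pendant '[0,0,0.03,0,0, 0,0,0.06,0,0, 0,0,0.09,0,0, 0,0,0.11,0,0, 0,0,0.12,0,0, 0,0,0.12,0,0]'
```

```text
clock: 19.88
position: [0.4538, -0.061, 0.1402]
orientation: [[1.0, -0.001, -0.001], [-0.001, -1.0, 0.0], [-0.001, -0.0, -1.0]]
contact_force: [0.1, -0.5, -2.4]
gripper_width: 0.0275
grasp_force: 30.0
clock: 20.62
position: [0.4557, -0.0613, 0.1283]
orientation: [[1.0, -0.001, 0.003], [-0.001, -1.0, -0.0], [0.003, 0.0, -1.0]]
contact_force: [-3.0, 1.6, 22.7]
gripper_width: 0.0278
grasp_force: 30.0
```

Black stopped at 0.128, so it is short. Now I'll return the gauge to its stand.

```bash
python3 -m pendant '[0,0,-0.25,0,0, 0,0,-0.5,0,0, 0,0,-0.6,0,0]' >/dev/null
python3 -m pendant '[-0.06,-0.5,0,0,0, -0.13,-1,0,0,0]' >/dev/null
python3 -m pendant '[0,-0.5,0,0,0, 0,-0.98,0,0,0, 0,-0.98,0,0,0, 0,-0.98,0.1,0,0, 0,-0.98,0.1,0,0]'
python3 -c "
from h import *
go([.4382,.1766,.109],-90)"
```

```text
clock: 21.88
position: [0.4377, 0.175, 0.1847]
orientation: [[1.0, -0.003, -0.003], [-0.003, -1.0, -0.001], [-0.003, 0.001, -1.0]]
contact_force: [1.2, 0.5, -1.7]
gripper_width: 0.0275
grasp_force: 30.0
d [ 0.006 -0.014  0.631] twist -0.004 j6 110.5 pos [0.4377 0.175  0.1847]
```

```bash
python3 -m pendant '[0,-0.01,0.1,0,0, 0,-0.01,0.25,0,0, 0,-0.01,0.35,0,0, 0,-0.01,0.42,0,0, 0,-0.01,0.42,0,0]'
python3 -m pendant '[0,0,0.1,0,0, 0,0,0.17,0,0, 0,0,0.21,0,0, 0,0,0.21,0,0, 0,0,0.21,0,0]'
```

```text
clock: 22.5
position: [0.4385, 0.1774, 0.1353]
orientation: [[1.0, -0.002, -0.001], [-0.002, -1.0, -0.0], [-0.001, 0.0, -1.0]]
contact_force: [0.3, 0.3, -1.3]
gripper_width: 0.0276
grasp_force: 30.0
clock: 23.12
position: [0.439, 0.1778, 0.1108]
orientation: [[1.0, -0.001, 0.0], [-0.001, -1.0, 0.0], [0.0, -0.0, -1.0]]
contact_force: [0.1, 0.2, -0.3]
gripper_width: 0.0276
grasp_force: 30.0
```

```bash
python3 -m pendant '[0,0,0.025,0,0, 0,0,0.025,0,0, 0,0,0.025,0,0.6, 0,0,0.025,0,1, 0,0,0.025,0,1, 0,0,0.025,0,1]'
python3 -m pendant '[0,0,-0.3,0,1, 0,0,-0.7,0,1, 0,0,-0.7,0,1]' 
python3 - <<'E'
from h import *
go([.5825,.144,.039],-94.5)
a=optics.get_image("scene");b=optics.get_image("top")
cv2.imwrite("s7.png",a[...,::-1]);cv2.imwrite("t7.png",b[...,::-1])
cv2.imwrite("pics/s7.png",cv2.resize(a[130:270,70:420,::-1],(790,316),interpolation=cv2.INTER_CUBIC))
E
```

```text
clock: 23.88
position: [0.4389, 0.1778, 0.1077]
orientation: [[1.0, -0.001, 0.0], [-0.001, -1.0, 0.0], [0.0, -0.0, -1.0]]
contact_force: [0.1, 0.2, 0.2]
gripper_width: 0.064
grasp_force: 0.0
clock: 24.25
position: [0.441, 0.1786, 0.1948]
orientation: [[1.0, -0.001, 0.007], [-0.001, -1.0, 0.002], [0.007, -0.002, -1.0]]
contact_force: [-0.3, 0.4, -0.5]
gripper_width: 0.0874
grasp_force: 0.0
d [1.171 0.29  1.305] twist 0.098 j6 110.7 pos [0.441  0.1786 0.1948]
```

View pics/s7.png

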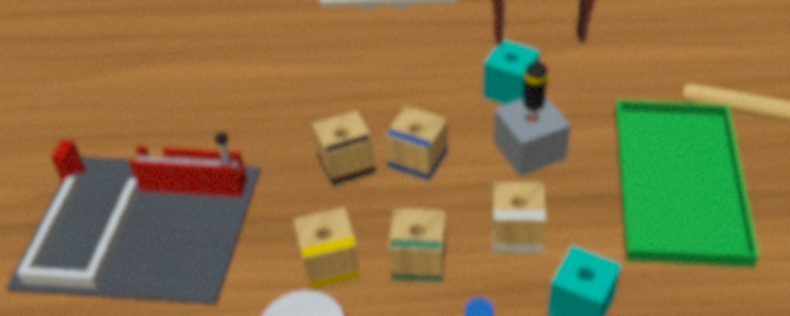

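The gauge is upright in its stand at (535,90), and all the feet are where they were. I'll grasp white now.

```bash
python3 -m pendant '[0.4,0.1,0,0,1, 0.8,0.28,0,0,1, 1,0.28,0,0,1]' >/dev/null
python3 -m pendant '[0.197,0,0,0.1,1, 0.197,0,0.3,0.1,1, 0.197,0,0.7,0.1,1, 0.197,0,1,0.1,1, 0.197,0,1,0.1,1]' 
python3 -c "
from h import *
go([.5825,.144,.039],-94.5)"
```

```text
clock: 25.35
position: [0.5789, 0.1431, 0.0674]
orientation: [[0.997, -0.08, -0.009], [-0.08, -0.997, -0.002], [-0.008, 0.003, -1.0]]
contact_force: [-0.1, -0.0, 0.3]
gripper_width: 0.0878
grasp_force: 0.0
d [ 0.031 -0.01   0.236] twist -0.002 j6 107.3 pos [0.5789 0.1431 0.0674]
```

```bash
python3 -m pendant '[0,0,0.1,0,1, 0,0,0.27,0,1, 0,0,0.27,0,1, 0,0,0.27,0,0, 0,0,0.27,0,0, 0,0,0.27,0,0, 0,0,0.27,0,0, 0,0,0.27,0,0]' 
python3 -m pendant '[0,0,-0.3,0,0, 0,0,-0.6,0,0, 0,0,-0.6,0.065,0]'
python3 -m pendant '[0,0,0,0,0]' 
python3 -c "
from h import *
go([.591,.345,.100],-97.4)"
```

```text
clock: 26.35
position: [0.5827, 0.144, 0.0398]
orientation: [[0.997, -0.08, 0.001], [-0.08, -0.997, 0.0], [0.001, -0.0, -1.0]]
contact_force: [-1.1, -0.4, 4.8]
gripper_width: 0.0578
grasp_force: 30.0
clock: 26.72
position: [0.5841, 0.1443, 0.114]
orientation: [[0.991, -0.132, 0.005], [-0.132, -0.991, 0.001], [0.005, -0.002, -1.0]]
contact_force: [0.3, -0.1, -1.5]
gripper_width: 0.0576
grasp_force: 30.0
clock: 26.85
position: [0.5822, 0.1439, 0.1113]
orientation: [[0.991, -0.13, -0.0], [-0.13, -0.991, -0.0], [-0.0, 0.0, -1.0]]
contact_force: [-0.0, -0.1, -1.7]
gripper_width: 0.0579
grasp_force: 30.0
d [-0.146 -1.672  0.094] twist -0.002 j6 110.2 pos [0.5822 0.1439 0.1113]
```

```bash
python3 -m pendant '[-0.05,-0.5,0,0,0, -0.1,-0.9,0,0,0, -0.1,-0.9,0,0,0]' >/dev/null
python3 -m pendant '[-0.046,-0.4,0,0,0, -0.046,-0.77,0,0,0, -0.046,-0.77,0,0,0, -0.046,-0.77,0.25,0,0, -0.046,-0.77,0.45,0,0, -0.046,-0.77,0.45,0,0]'
python3 -c "
from h import *
go([.591,.345,.046],-97.4)"
```

```text
clock: 27.98
position: [0.5893, 0.3422, 0.0546]
orientation: [[0.991, -0.131, -0.005], [-0.131, -0.991, -0.003], [-0.005, 0.004, -1.0]]
contact_force: [-0.0, 0.9, -2.2]
gripper_width: 0.0578
grasp_force: 30.0
d [ 0.012 -0.025  0.071] twist -0.003 j6 126.7 pos [0.5893 0.3422 0.0546]
```

```bash
python3 -m pendant '[0,0,0.06,0,0, 0,0,0.092,0,0, 0,0,0.092,0,0, 0,0,0.092,0,0.7, 0,0,0.092,0,1, 0,0,0.092,0,1]'
python3 -m pendant '[0,0,-0.15,0,1, 0,0,-0.5,0,1, 0,0,-1,0,1]' >/dev/null
python3 -m pendant '[-0.2,0.5,-0.2,0,1, -0.4,1,-0.2,0,1]' >/dev/null
python3 -m pendant '[-0.2,0.5,0,0,1, -0.4,1,0,0,1]' >/dev/null
python3 -m pendant '[0,0.5,0,0.2,1, 0,0.745,0,0.447,1, 0,0.745,0,0.447,1, 0,0.745,0,0.447,1]'
python3 - <<'E'
from h import *
go([.4525,.031,.039],-117.5)
a=optics.get_image("scene").astype(int)
o=cv2.imread("s7.png")[...,::-1].astype(int);d=np.abs(a-o).sum(2)>90
for k,p in dict(yellow=(.613,-.077),green=(.6165,.0265),black=(.4545,-.061)).items():
    u,v=proj("scene",[*p,.04]).astype(int);print(k,d[v-22:v+22,u-20:u+20].sum())
E
```

```text
clock: 28.72
position: [0.5914, 0.3451, 0.0466]
orientation: [[0.991, -0.131, 0.001], [-0.131, -0.991, 0.0], [0.001, -0.0, -1.0]]
contact_force: [-0.2, -0.8, -0.1]
gripper_width: 0.0782
grasp_force: 0.0
clock: 30.1
position: [0.4597, 0.0422, 0.1907]
orientation: [[0.887, -0.461, 0.002], [-0.461, -0.887, 0.0], [0.001, -0.001, -1.0]]
contact_force: [0.1, 0.3, 0.6]
gripper_width: 0.0878
grasp_force: 0.0
d [-0.012  0.112  1.264] twist 0.0 j6 121.2 pos [0.4597 0.0422 0.1907]
yellow 0
green 0
black 0
```

```bash
python3 -m pendant '[-0.012,0.11,0.3,0,1, -0.012,0.11,0.7,0,1, -0.012,0.11,0.95,0,1, -0.012,0.11,0.95,0,1]' 
python3 -c "
from h import *
go([.4525,.031,.039],-117.5)"
```

```text
clock: 30.65
position: [0.4504, 0.0316, 0.0743]
orientation: [[0.887, -0.461, -0.005], [-0.461, -0.887, -0.0], [-0.004, 0.002, -1.0]]
contact_force: [-0.4, 0.9, -0.7]
gripper_width: 0.088
grasp_force: 0.0
d [ 0.019 -0.004  0.294] twist 0.001 j6 119.9 pos [0.4504 0.0316 0.0743]
```

```bash
python3 -m pendant '[0.005,0,0.1,0,1, 0.005,0,0.31,0,1, 0.005,0,0.31,0,1, 0.005,0,0.31,0,0, 0.005,0,0.31,0,0, 0.005,0,0.31,0,0, 0.005,0,0.31,0,0, 0.005,0,0.31,0,0]' 
python3 -m pendant '[0,0,-0.4,0,0, 0,0,-0.8,0,0, 0,0,-1,-0.2,0, 0,0,-1,-0.447,0, 0,0,-1,-0.447,0]'
python3 -m pendant '[0,0,-0.4,0,0, 0,0,-0.4,0,0, 0,0,-0.4,0,0]'
python3 -c "
from h import *
go([.428,.366,.046],-97.4)"
```

```text
clock: 31.65
position: [0.4526, 0.0304, 0.0394]
orientation: [[0.886, -0.464, 0.001], [-0.464, -0.886, 0.0], [0.001, -0.001, -1.0]]
contact_force: [-1.2, 0.1, 6.8]
gripper_width: 0.058
grasp_force: 30.0
clock: 32.28
position: [0.452, 0.0304, 0.159]
orientation: [[0.991, -0.132, 0.0], [-0.132, -0.991, 0.0], [0.0, -0.0, -1.0]]
contact_force: [-0.2, -0.5, -1.5]
gripper_width: 0.058
grasp_force: 30.0
clock: 32.65
position: [0.4516, 0.0304, 0.206]
orientation: [[0.991, -0.133, -0.001], [-0.133, -0.991, -0.0], [-0.001, 0.0, -1.0]]
contact_force: [-0.6, 0.0, -2.3]
gripper_width: 0.058
grasp_force: 30.0
d [-0.564 -2.746  1.333] twist -0.005 j6 100.0 pos [0.4516 0.0304 0.206 ]
```

```bash
python3 -m pendant '[-0.1,-0.45,0,0,0, -0.19,-0.91,0,0,0, -0.19,-0.91,0,0,0]' >/dev/null
python3 -m pendant '[-0.1,-0.45,0,0,0, -0.19,-0.91,0,0,0, -0.19,-0.91,0,0,0]' >/dev/null
python3 -m pendant '[-0.1,-0.45,0,0,0, -0.18,-0.92,0,0,0, -0.18,-0.92,0,0,0, -0.18,-0.92,0.4,0,0, -0.18,-0.92,0.8,0,0, -0.18,-0.92,1,0,0, -0.18,-0.92,1,0,0]'
python3 -c "
from h import *
go([.428,.366,.046],-97.4)"
```

```text
clock: 34.28
position: [0.4272, 0.3619, 0.0842]
orientation: [[0.991, -0.133, -0.005], [-0.133, -0.991, -0.005], [-0.004, 0.005, -1.0]]
contact_force: [-0.8, 0.2, -0.9]
gripper_width: 0.0577
grasp_force: 30.0
d [ 0.004 -0.037  0.318] twist -0.005 j6 136.7 pos [0.4272 0.3619 0.0842]
```

```bash
python3 -m pendant '[0,0,0.15,0,0, 0,0,0.27,0,0, 0,0,0.335,0,0, 0,0,0.335,0,0, 0,0,0.335,0,0.7, 0,0,0.335,0,1, 0,0,0.335,0,1]'
python3 -m pendant '[0,0,-0.15,0,1, 0,0,-0.5,0,1, 0,0,-1,0,1]' >/dev/null
python3 -m pendant '[0.2,0.3,-0.2,0,1, 0.5,0.6,-0.2,0,1, 0.65,0.9,-0.2,0,1]' >/dev/null
python3 -m pendant '[0.3,0.4,0,0,1, 0.65,0.75,0,0,1, 0.65,0.9,0,0,1]' >/dev/null
python3 -m pendant '[0.3,0.4,0,0,1, 0.63,0.795,0,0,1, 0.63,0.795,0,0,1, 0.63,0.795,0,0,1]'
python3 - <<'E'
from h import *
go([.6165,.0265,.039],-97)
a=optics.get_image("top").astype(int);o=cv2.imread("t7.png")[...,::-1].astype(int);d=np.abs(a-o).sum(2)>90
for k,p in dict(yellow=(.613,-.077),black=(.4545,-.061),gauge=(.439,.177)).items():
    u,v=proj("top",[*p,.04]).astype(int);print(k,d[v-16:v+16,u-16:u+16].sum())
E
```

```text
clock: 35.15
position: [0.4288, 0.3655, 0.0471]
orientation: [[0.991, -0.131, 0.001], [-0.131, -0.991, 0.001], [0.001, -0.001, -1.0]]
contact_force: [-0.7, 0.5, 0.3]
gripper_width: 0.078
grasp_force: 0.0
clock: 36.78
position: [0.6165, 0.0267, 0.1909]
orientation: [[0.991, -0.131, -0.001], [-0.131, -0.991, 0.0], [-0.001, -0.0, -1.0]]
contact_force: [-0.2, 1.2, -0.7]
gripper_width: 0.0879
grasp_force: 0.0
d [1.000e-03 2.000e-03 1.266e+00] twist -0.012 j6 98.9 pos [0.6165 0.0267 0.1909]
yellow 647
black 834
gauge 730
```

```bash
cat > chk.py <<'E'
from h import *
import sys
a=optics.get_image("scene");cv2.imwrite("last.png",a[...,::-1]);o=cv2.imread("s7.png")[...,::-1].astype(int);d=np.abs(a.astype(int)-o).sum(2)>90
for k,p in dict(green=(.6165,.0265),yellow=(.613,-.077),black=(.4545,-.061),gauge=(.439,.177)).items():
    u,v=proj("scene",[*p,.04]).astype(int);print(k,d[v-12:v+22,u-20:u+20].sum())
E
python3 chk.py
python3 -m pendant '[0,0,0.4,0,1, 0,0,0.8,0,1, 0,0,0.9,0,1, 0,0,0.9,0,1]'
```

```text
green 0
yellow 0
black 111
gauge 38
clock: 37.38
position: [0.6172, 0.0271, 0.0827]
orientation: [[0.992, -0.129, -0.001], [-0.129, -0.992, 0.0], [-0.001, 0.0, -1.0]]
contact_force: [0.8, -0.0, 0.6]
gripper_width: 0.0877
grasp_force: 0.0
```

```bash
python3 -m pendant '[0,0,0.2,0,1, 0,0,0.365,0,1, 0,0,0.365,0,1, 0,0,0.365,0,0, 0,0,0.365,0,0, 0,0,0.365,0,0, 0,0,0.365,0,0, 0,0,0.365,0,0]' 
python3 -m pendant '[0,0,-0.4,0,0, 0,0,-0.8,0,0, 0,0,-0.8,0,0, 0,0,-0.8,0,0]'
python3 chk.py
python3 -c "
from h import *
go([.5096,.3557,.046],-97.4)"
```

```text
clock: 38.38
position: [0.6178, 0.0262, 0.0393]
orientation: [[0.991, -0.131, 0.001], [-0.131, -0.991, 0.0], [0.001, -0.0, -1.0]]
contact_force: [0.1, -0.5, 5.3]
gripper_width: 0.0582
grasp_force: 30.0
clock: 38.88
position: [0.6167, 0.0261, 0.134]
orientation: [[0.991, -0.131, -0.001], [-0.131, -0.991, -0.0], [-0.001, 0.0, -1.0]]
contact_force: [-0.2, 0.7, -1.6]
gripper_width: 0.0581
grasp_force: 30.0
green 372
yellow 0
black 495
gauge 140
d [-1.239 -2.607  0.73 ] twist -0.002 j6 98.8 pos [0.6163 0.0261 0.1333]
```

```bash
python3 -m pendant '[-0.2,-0.4,0,0,0, -0.4,-0.8,0,0,0, -0.41,-0.87,0,0,0]' >/dev/null
python3 -m pendant '[-0.2,-0.4,0,0,0, -0.4,-0.8,0,0,0, -0.41,-0.87,0,0,0]' >/dev/null
python3 -m pendant '[-0.2,-0.4,0,0,0, -0.4,-0.8,0,0,0, -0.415,-0.867,0,0,0, -0.415,-0.867,0.2,0,0, -0.415,-0.867,0.5,0,0, -0.415,-0.867,0.55,0,0, -0.415,-0.867,0.55,0,0]'
python3 -c "
from h import *
go([.5096,.3557,.046],-97.4)"; python3 chk.py
```

```text
clock: 40.55
position: [0.512, 0.3546, 0.0685]
orientation: [[0.991, -0.132, -0.001], [-0.132, -0.991, -0.001], [-0.001, 0.001, -1.0]]
contact_force: [-0.2, -0.3, -1.1]
gripper_width: 0.0579
grasp_force: 30.0
d [-0.021 -0.006  0.188] twist -0.004 j6 131.2 pos [0.512  0.3546 0.0685]
green 358
yellow 0
black 0
gauge 0
```

```bash
python3 -m pendant '[-0.015,0,0.1,0,0, -0.015,0,0.185,0,0, -0.015,0,0.185,0,0, -0.015,0,0.185,0,0.7, -0.015,0,0.185,0,1, -0.015,0,0.185,0,1]'
python3 -m pendant '[0,0,-0.15,0,1, 0,0,-0.5,0,1, 0,0,-1,0,1]' >/dev/null
python3 -m pendant '[0.15,0.4,-0.2,0,1, 0.33,0.86,-0.2,0,1, 0.33,0.86,-0.2,0,1]' >/dev/null
python3 -m pendant '[0.15,0.4,0,0,1, 0.33,0.86,0,0,1]' >/dev/null
python3 -m pendant '[0.15,0.4,0,0,1, 0.33,0.86,0,0,1]' >/dev/null
python3 -m pendant '[0.15,0.4,0,-0.2,1, 0.33,0.86,0,-0.445,1, 0.33,0.86,0,-0.445,1, 0.33,0.86,0,-0.445,1]'
python3 -c "
from h import *
go([.614,-.0768,.039],-77.4)"; python3 chk.py
```

```text
clock: 41.35
position: [0.5099, 0.3561, 0.047]
orientation: [[0.991, -0.131, 0.001], [-0.131, -0.991, 0.0], [0.001, -0.0, -1.0]]
contact_force: [0.1, 0.1, -0.9]
gripper_width: 0.0781
grasp_force: 0.0
clock: 43.1
position: [0.6126, -0.0731, 0.1908]
orientation: [[0.977, 0.215, -0.0], [0.215, -0.977, 0.001], [-0.0, -0.001, -1.0]]
contact_force: [0.3, -0.1, 0.1]
gripper_width: 0.088
grasp_force: 0.0
d [0.005 0.033 1.265] twist -0.005 j6 69.7 pos [ 0.6126 -0.0731  0.1908]
green 360
yellow 0
black 88
gauge 0
```

```bash
python3 -m pendant '[0.005,0.03,0.4,0,1, 0.005,0.03,0.8,0,1, 0.005,0.03,0.9,0,1]' >/dev/null
python3 -m pendant '[0,0,0.2,0,1, 0,0,0.365,0,1, 0,0,0.365,0,1, 0,0,0.365,0,0, 0,0,0.365,0,0, 0,0,0.365,0,0, 0,0,0.365,0,0, 0,0,0.365,0,0]' 
python3 -m pendant '[0,0,-0.4,0,0, 0,0,-0.8,0,0, 0,0,-0.9,0.2,0, 0,0,-0.9,0.465,0, 0,0,-0.9,0.465,0, 0,0,-0.9,0.465,0]'
python3 - <<'E'
from h import *
a=np.radians(-8.28);R=np.array([[np.cos(a),-np.sin(a)],[np.sin(a),np.cos(a)]])
for x in (.038,-.028): print(x,R@[x,0]+[.5487,-.3654]);go([*(R@[x,0]+[.5487,-.3654]),.049],-98.28)
E
```

```text
clock: 44.52
position: [0.6145, -0.0774, 0.0394]
orientation: [[0.976, 0.217, 0.001], [0.217, -0.976, 0.0], [0.001, 0.0, -1.0]]
contact_force: [-0.6, 1.0, 5.7]
gripper_width: 0.0579
grasp_force: 29.9
clock: 45.28
position: [0.6137, -0.0774, 0.1462]
orientation: [[0.99, -0.143, -0.001], [-0.143, -0.99, 0.0], [-0.001, 0.0, -1.0]]
contact_force: [0.8, -0.8, -0.6]
gripper_width: 0.0581
grasp_force: 29.9
0.038 [ 0.58630389 -0.37087241]
d [0.125 2.453 0.81 ] twist 0.001 j6 89.9 pos [ 0.6137 -0.0774  0.1462]
-0.028 [ 0.52099187 -0.3613677 ]
d [-0.425  2.453  0.811] twist 0.001 j6 89.9 pos [ 0.6137 -0.0774  0.1462]
```

```bash
python3 -m pendant '[0.04,0.4,0,0,0, 0.06,0.82,0,0,0, 0.06,0.82,0,0,0]' >/dev/null
python3 -m pendant '[0.04,0.4,0,0,0, 0.065,0.82,0,0,0, 0.065,0.82,0,0,0]' >/dev/null
python3 -m pendant '[0,0.4,0,0,0, 0,0.813,0,0,0, 0,0.813,0.2,0,0, 0,0.813,0.58,0,0, 0,0.813,0.58,0,0, 0,0.813,0.58,0,0, 0,0.813,0.58,0,0]'
python3 - <<'E'
from h import *
go([.5863,-.3709,.0474],-98.28)
a=optics.get_image("scene");b=optics.get_image("top")
f=lambda i,x,y,w,h:cv2.resize(np.ascontiguousarray(i[y:y+h,x:x+w,::-1]),(395,395),interpolation=cv2.INTER_CUBIC)
cv2.imwrite("pics/j1.png",np.hstack([f(a,70,180,90,90),f(b,335,170,90,90)]))
E
```

```text
clock: 46.9
position: [0.5873, -0.371, 0.0793]
orientation: [[0.989, -0.145, 0.003], [-0.145, -0.989, -0.002], [0.003, 0.001, -1.0]]
contact_force: [0.7, 0.2, -1.4]
gripper_width: 0.058
grasp_force: 29.9
d [-0.009  0.     0.266] twist -0.002 j6 65.1 pos [ 0.5873 -0.371   0.0793]
```

View pics/j1.png

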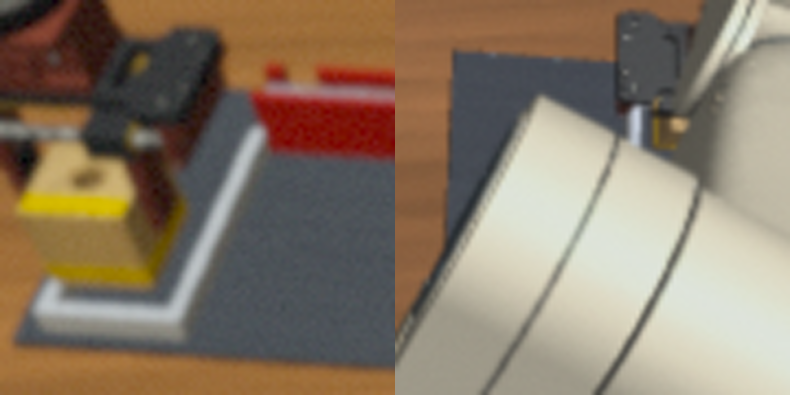

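The yellow foot hovers over the channel's far end, at left panel (95,210), between the walls. I'll check against the wall corners and lower it.

```bash
python3 - <<'E'
from h import *
a=np.radians(-8.28);R=np.array([[np.cos(a),-np.sin(a)],[np.sin(a),np.cos(a)]])
for q in ((185,310),(35,305)): print(R.T@(xy("scene",(np.array(q)+.5)/395*90-.5+(70,180),.026)-[.5487,-.3654]))
E
python3 -m pendant '[0,0,0.08,0,0, 0,0,0.16,0,0, 0,0,0.2,0,0, 0,0,0.2,0,0]'
python3 -m pendant '[0,0,0.04,0,0, 0,0,0.07,0,0, 0,0,0.07,0,0, 0,0,0.07,0,0]'
```

```text
[0.06986007 0.04277893]
[ 0.07278624 -0.04373508]
clock: 47.5
position: [0.5854, -0.3705, 0.0522]
orientation: [[0.989, -0.146, -0.001], [-0.146, -0.989, 0.001], [-0.001, -0.001, -1.0]]
contact_force: [-0.2, 0.2, -1.9]
gripper_width: 0.058
grasp_force: 29.9
clock: 48.0
position: [0.5862, -0.371, 0.0474]
orientation: [[0.989, -0.146, 0.001], [-0.146, -0.989, -0.001], [0.001, 0.0, -1.0]]
contact_force: [-5.6, 3.4, 16.5]
gripper_width: 0.058
grasp_force: 30.0
```

```bash
python3 -m pendant '[0,0,-0.01,0,0, 0,0,-0.01,0,0.7, 0,0,-0.01,0,1, 0,0,-0.01,0,1]'
python3 -m pendant '[0,0,-0.15,0,1, 0,0,-0.5,0,1, 0,0,-1,0,1]' >/dev/null
python3 -m pendant '[-0.2,-0.35,-0.2,0,1, -0.45,-0.7,-0.2,0,1, -0.488,-0.8,-0.2,0,1]' >/dev/null
python3 -m pendant '[-0.2,-0.35,0,0,1, -0.45,-0.7,0,0,1, -0.488,-0.8,0,0,1]' >/dev/null
python3 -m pendant '[-0.2,-0.35,0,-0.2,1, -0.45,-0.7,0,-0.4,1, -0.488,-0.8,0,-0.645,1, -0.488,-0.8,0,-0.645,1, -0.488,-0.8,0,-0.645,1]'
python3 -c "
from h import *
go([.4545,-.061,.039],-69.3)"; python3 chk.py
```

```text
clock: 48.5
position: [0.5859, -0.3708, 0.0457]
orientation: [[0.989, -0.146, -0.0], [-0.146, -0.989, 0.0], [-0.0, -0.0, -1.0]]
contact_force: [0.4, 0.2, -0.0]
gripper_width: 0.0778
grasp_force: 0.0
clock: 50.25
position: [0.4556, -0.0611, 0.1904]
orientation: [[0.937, 0.349, 0.001], [0.349, -0.937, -0.0], [0.001, 0.001, -1.0]]
contact_force: [-0.2, -0.4, -0.6]
gripper_width: 0.0878
grasp_force: 0.0
d [-0.01  -0.005  1.261] twist -0.007 j6 60.5 pos [ 0.4556 -0.0611  0.1904]
green 357
yellow 375
black 0
gauge 0
```

```bash
python3 -m pendant '[-0.005,0,0.4,0,1, -0.005,0,0.8,0,1, -0.005,0,0.9,0,1]' >/dev/null
python3 -m pendant '[0,0,0.2,0,1, 0,0,0.365,0,1, 0,0,0.365,0,1, 0,0,0.365,0,0, 0,0,0.365,0,0, 0,0,0.365,0,0, 0,0,0.365,0,0, 0,0,0.365,0,0]' 
python3 -m pendant '[0,0,-0.4,0,0, 0,0,-0.8,0,0, 0,0,-1,0.2,0, 0,0,-1,0.4,0, 0,0,-1,0.643,0, 0,0,-1,0.643,0]' >/dev/null
python3 -m pendant '[0,0,-0.3,0,0, 0,0,-0.3,0,0, 0,0,-0.3,0,0]'
python3 -c "
from h import *
go([.521,-.3614,.0474],-98.28)"
```

```text
clock: 51.68
position: [0.4541, -0.0605, 0.0388]
orientation: [[0.936, 0.352, 0.001], [0.352, -0.936, -0.0], [0.001, 0.001, -1.0]]
contact_force: [-0.3, -0.7, 7.0]
gripper_width: 0.0579
grasp_force: 30.0
clock: 52.8
position: [0.4532, -0.0603, 0.1935]
orientation: [[0.99, -0.143, -0.001], [-0.143, -0.99, 0.0], [-0.001, -0.0, -1.0]]
contact_force: [-0.4, -0.1, -2.0]
gripper_width: 0.0582
grasp_force: 30.0
d [0.918 2.403 1.217] twist 0.002 j6 89.1 pos [ 0.4532 -0.0603  0.1935]
```

```bash
python3 -m pendant '[0.15,0.4,0,0,0, 0.3,0.8,0,0,0, 0.306,0.8,0,0,0]' >/dev/null
python3 -m pendant '[0.15,0.4,0,0,0, 0.3,0.8,0,0,0, 0.306,0.8,0,0,0]' >/dev/null
python3 -m pendant '[0.15,0.4,0,0,0, 0.3,0.8,0,0,0, 0.306,0.8,0,0,0, 0.306,0.8,0.4,0,0, 0.306,0.8,0.8,0,0, 0.306,0.8,0.93,0,0, 0.306,0.8,0.93,0,0, 0.306,0.8,0.93,0,0]'
python3 -c "
from h import *
go([.521,-.3614,.0474],-98.28)"
```

```text
clock: 54.55
position: [0.5221, -0.3615, 0.0843]
orientation: [[0.99, -0.144, 0.002], [-0.144, -0.99, -0.001], [0.002, 0.001, -1.0]]
contact_force: [-0.5, 1.1, -2.1]
gripper_width: 0.0581
grasp_force: 30.0
d [-0.01   0.     0.308] twist -0.0 j6 62.5 pos [ 0.5221 -0.3615  0.0843]
```

```bash
python3 -m pendant '[-0.003,0,0.1,0,0, -0.003,0,0.2,0,0, -0.003,0,0.26,0,0, -0.003,0,0.26,0,0]'
python3 -m pendant '[0,0,0.03,0,0, 0,0,0.05,0,0, 0,0,0.05,0,0, 0,0,0.05,0,0.7, 0,0,0.04,0,1, 0,0,0.04,0,1]'
python3 -m pendant '[0,0,-0.15,0,1, 0,0,-0.5,0,1, 0,0,-1,0,1, 0,0,-1,0,1]'
python3 - <<'E'
from h import *
a=np.radians(-8.28);R=np.array([[np.cos(a),-np.sin(a)],[np.sin(a),np.cos(a)]])
for y in (.156,.064): print(R@[-.083,y]+[.5487,-.3654])
p=R@[-.083,.156]+[.5487,-.3654]
print(proj("scene",[*p,.089]),proj("top",[*p,.089]))
go([*p,.09],-98.28)
im=optics.get_image("scene");cv2.imwrite("pics/j2.png",cv2.resize(np.ascontiguousarray(im[180:265,70:190,::-1]),(784,555),interpolation=cv2.INTER_CUBIC))
E
```

```text
clock: 55.05
position: [0.5201, -0.361, 0.0504]
orientation: [[0.989, -0.145, -0.001], [-0.145, -0.989, 0.001], [-0.002, -0.001, -1.0]]
contact_force: [-0.1, 0.5, -1.5]
gripper_width: 0.0581
grasp_force: 30.0
clock: 55.8
position: [0.5208, -0.3614, 0.0466]
orientation: [[0.989, -0.145, 0.0], [-0.145, -0.989, -0.0], [0.0, 0.0, -1.0]]
contact_force: [-1.0, -0.0, 0.1]
gripper_width: 0.078
grasp_force: 0.0
clock: 56.3
position: [0.5236, -0.3634, 0.173]
orientation: [[0.989, -0.145, 0.009], [-0.145, -0.989, -0.006], [0.009, 0.005, -1.0]]
contact_force: [-0.7, -0.4, -0.7]
gripper_width: 0.0878
grasp_force: 0.0
[ 0.48903086 -0.19907323]
[ 0.47578187 -0.29011423]
[167.25920846 192.31187996] [357.01368993 225.32676288]
d [-0.49  -1.317  0.681] twist -0.001 j6 62.5 pos [ 0.5236 -0.3634  0.173 ]
```

View pics/j2.png

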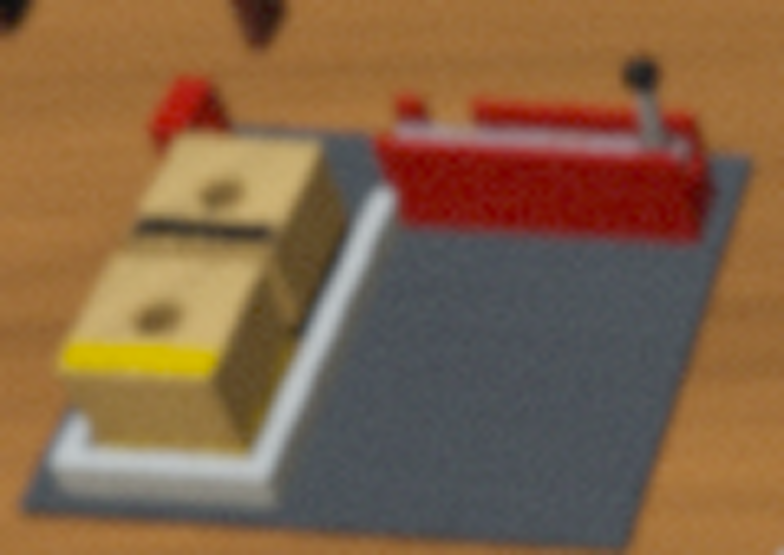

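Both short feet stand upright in the channel, black at (220,190) and yellow at (155,318). The handle ball at (640,73) is within about 2 mm of the prediction. I'll grip it next.

```bash
python3 -m pendant '[-0.2,-0.4,0,0,1, -0.4,-0.8,0,0,1, -0.478,-1,0,0,1]' >/dev/null
python3 -m pendant '[0,-0.306,0,0,1, 0,-0.306,0.3,0,1, 0,-0.306,0.6,0,1, 0,-0.306,0.6,0,1, 0,-0.306,0.6,0,1]'
python3 -c "
from h import *
print(xy('scene',(168,191.2),.089));go([.487,-.198,.089],-98.28)"
```

```text
clock: 57.35
position: [0.4872, -0.1983, 0.0952]
orientation: [[0.989, -0.145, 0.0], [-0.145, -0.989, -0.0], [0.001, 0.0, -1.0]]
contact_force: [0.6, 0.0, -0.1]
gripper_width: 0.0875
grasp_force: 0.0
[ 0.48490149 -0.19760288]
d [-0.002 -0.003  0.051] twist -0.001 j6 74.9 pos [ 0.4872 -0.1983  0.0952]
```

```bash
python3 -m pendant '[0,0,0.05,0,1, 0,0,0.05,0,0, 0,0,0.05,0,0, 0,0,0.05,0,0, 0,0,0.05,0,0, 0,0,0.05,0,0, 0,0,0.05,0,0, 0,0,0.05,0,0]'
python3 -m pendant '[0,0.2,0,0,0, 0,0.4,0,0,0, 0,0.55,0,0,0, 0,0.65,0,0,0, 0,0.7,0,0,0, 0,0.7,0,0,0]'
```

```text
clock: 58.35
position: [0.4866, -0.1979, 0.0885]
orientation: [[0.989, -0.145, -0.0], [-0.145, -0.989, 0.0], [-0.0, -0.0, -1.0]]
contact_force: [-0.6, -0.6, 0.1]
gripper_width: 0.0217
grasp_force: 0.0
clock: 59.1
position: [0.4743, -0.2816, 0.0885]
orientation: [[0.989, -0.145, -0.0], [-0.145, -0.989, -0.001], [0.0, 0.001, -1.0]]
contact_force: [-1.3, -2.8, -1.3]
gripper_width: 0.014
grasp_force: 30.0
```

```bash
python3 -m pendant '[0,0.04,0,0,0, 0,0.07,0,0,0, 0,0.085,0,0,0, 0,0.085,0,0,0, 0,0.085,0,0,0]'
python3 -c "
from h import *
s=r.read_state();print(s['position'],s['gripper_width'])
a=np.radians(-8.28);R=np.array([[np.cos(a),-np.sin(a)],[np.sin(a),np.cos(a)]])
print(R.T@(s['position'][:2]-[.5487,-.3654]))
im=optics.get_image('scene');cv2.imwrite('pics/j3.png',cv2.resize(np.ascontiguousarray(im[165:245,75:185,::-1]),(784,570),interpolation=cv2.INTER_CUBIC))
"
```

```text
clock: 59.72
position: [0.4728, -0.2893, 0.0885]
orientation: [[0.989, -0.145, -0.001], [-0.145, -0.989, 0.003], [-0.001, -0.003, -1.0]]
contact_force: [1.4, 10.5, 2.0]
gripper_width: 0.014
grasp_force: 30.0
[ 0.47281897 -0.28934667  0.08845201] 0.01398283190096098
[-0.08604255  0.06433287]
```

View pics/j3.png

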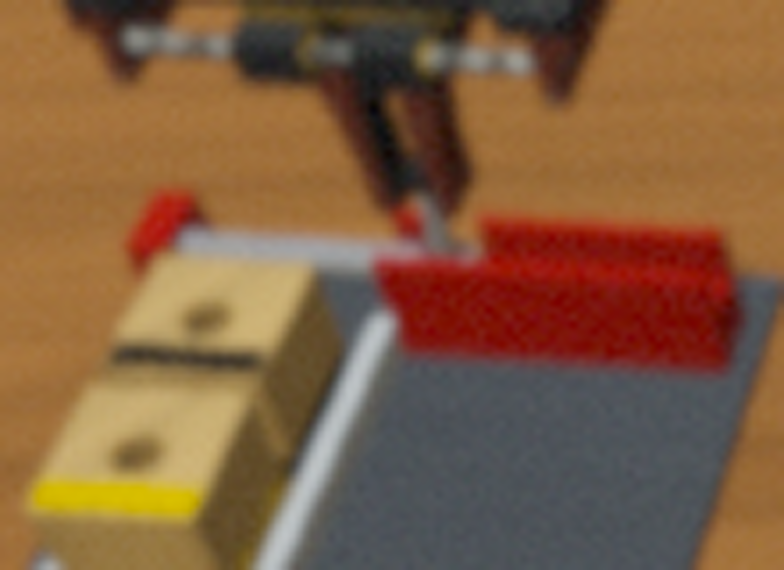

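The bolt is across and in the keeper, with the handle at the notch (stop felt at jig y = 0.064). Now I'll swing the ball down along its arc.

```bash
python3 -m pendant '[-0.073,-0.02,0.007,0,0, -0.126,-0.02,0.022,0,0, -0.192,-0.02,0.054,0,0, -0.236,-0.02,0.086,0,0, -0.236,-0.02,0.086,0,0]'
python3 -m pendant '[-0.05,0,0.053,0,0, -0.082,0,0.098,0,0, -0.106,0,0.148,0,0, -0.125,0,0.218,0,0, -0.127,0,0.228,0,0, -0.127,0,0.228,0,0]'
```

```text
clock: 60.4
position: [0.4443, -0.2846, 0.0779]
orientation: [[0.989, -0.145, -0.001], [-0.145, -0.989, 0.001], [-0.002, -0.0, -1.0]]
contact_force: [0.5, 0.4, 1.0]
gripper_width: 0.0139
grasp_force: 30.0
clock: 61.15
position: [0.4296, -0.2823, 0.0505]
orientation: [[0.989, -0.145, -0.001], [-0.145, -0.989, 0.001], [-0.001, -0.0, -1.0]]
contact_force: [-2.1, -1.2, 2.1]
gripper_width: 0.0142
grasp_force: 30.0
```

```bash
python3 -m pendant '[0,0,0.02,0,0, 0,0,0.025,0,0, 0,0,0.025,0,0]'
python3 -m pendant '[0,0,0,0,0.3, 0,0,0,0,0.6, 0,0,0,0,1, 0,0,0,0,1, 0,0,0,0,1]'
python3 -m pendant '[-0.2,0,-0.1,0,1, -0.3,0,-0.5,0,1, -0.3,0,-1,0,1, -0.3,0,-1,0,1]'
python3 - <<'E'
from h import *
a=np.radians(-8.28);R=np.array([[np.cos(a),-np.sin(a)],[np.sin(a),np.cos(a)]])
im=optics.get_image("scene");cv2.imwrite("last.png",im[...,::-1])
g=im.max(2).astype(int)
for th in (0,.7,1.0,1.2,1.4,1.5):
    P=[*(R@[-.083-.044*np.sin(th),.064]+[.5487,-.3654]),.045+.044*np.cos(th)]
    u,v=proj("scene",P);u0,v0=int(round(u)),int(round(v));print(th,(u0,v0),g[v0-2:v0+3,u0-2:u0+3].mean().round())
u,v=proj("scene",[*(R@[-.105,.064]+[.5487,-.3654]),.055]).astype(int)
for row in g[v-14:v+10:1,u-14:u+14]: print(''.join('#' if x<60 else '+' if x<100 else '.' for x in row))
print(u,v)
E
```

```text
clock: 61.52
position: [0.4293, -0.2822, 0.0477]
orientation: [[0.99, -0.144, -0.002], [-0.144, -0.99, 0.001], [-0.002, -0.0, -1.0]]
contact_force: [-5.0, -0.4, 1.9]
gripper_width: 0.014
grasp_force: 30.0
clock: 62.15
position: [0.4303, -0.2824, 0.0479]
orientation: [[0.989, -0.145, 0.0], [-0.145, -0.989, -0.0], [0.0, 0.0, -1.0]]
contact_force: [-0.3, 0.0, 0.9]
gripper_width: 0.0608
grasp_force: 0.0
clock: 62.65
position: [0.3969, -0.279, 0.172]
orientation: [[0.989, -0.145, 0.007], [-0.145, -0.989, -0.005], [0.008, 0.004, -1.0]]
contact_force: [0.1, 0.5, -0.9]
gripper_width: 0.0877
grasp_force: 0.0
0 (133, 190) 154.0
0.7 (137, 186) 151.0
1.0 (139, 186) 131.0
1.2 (140, 187) 108.0
1.4 (141, 189) 96.0
1.5 (142, 190) 108.0
............................
............................
............................
............................
............................
............................
............................
............................
................++++........
................+###........
................++#+........
..................++........
............................
............................
............................
............................
............................
............................
............................
............................
............................
............................
............................
............................
138 193
```

The handle ball now shows at (141.5,188), which matches 1.4 rad. It may have backed off about 1 mm along the bolt, so I'll regrip and nudge it fully home.

```bash
python3 -m pendant '[0,0,0.4,0,1, 0.1,0,0.8,0,1, 0.3,0,0.97,0,1, 0.3,0,0.97,0,1, 0.3,0,0.97,0,0, 0.3,0,0.97,0,0, 0.3,0,0.97,0,0, 0.3,0,0.97,0,0, 0.3,0,0.97,0,0, 0.3,0,0.97,0,0]'
python3 -m pendant '[0,0,0,0,0, 0,0,0,0,0, 0,0.015,0,0,0, 0,0.03,0,0,0, 0,0.03,0,0,0]'
python3 -m pendant '[0,0.025,0,0,0.4, 0,0.025,0,0,1, 0,0.025,0,0,1, 0,0.025,0,0,1]'
python3 -m pendant '[-0.2,0,-0.1,0,1, -0.3,0,-0.5,0,1, -0.3,0,-1,0,1, -0.3,0,-1,0,1]'
python3 - <<'E'
from h import *
im=optics.get_image("scene");cv2.imwrite("last.png",im[...,::-1]);g=im.max(2)
b=g[180:200,128:155];ys,xs=np.where(b<75);print("ball",xs.mean()+128,ys.mean()+180,len(xs))
t=np.radians(-7.4);hsv=cv2.cvtColor(im,cv2.COLOR_RGB2HSV)
for k,s in dict(white=.082,green=0,blue=-.082).items():
    P=np.array([.5096+s*np.cos(t),.3557+s*np.sin(t),.067]);P[0]-=.0
    u,v=proj("scene",P);h=im[int(v)-3:int(v)+4,int(u)-9:int(u)+10].reshape(-1,3);print(k,(u.round(),v.round()),"hole",h.min(0),"wood",np.median(h,0))
o=cv2.imread("s7.png")[...,::-1].astype(int);d=np.abs(im.astype(int)-o).sum(2)>90
for k,p in dict(gauge=(.439,.177,.07),tin=(.752,-.093,.05),glue=(.765,.082,.06)).items():
    u,v=proj("scene",p).astype(int);print(k,d[v-18:v+18,u-14:u+14].sum())
E
```

```text
clock: 63.95
position: [0.4302, -0.2825, 0.0516]
orientation: [[0.989, -0.145, 0.0], [-0.145, -0.989, -0.0], [0.0, 0.0, -1.0]]
contact_force: [0.9, -0.8, -0.6]
gripper_width: 0.031
grasp_force: 0.0
clock: 64.58
position: [0.4298, -0.2834, 0.051]
orientation: [[0.989, -0.146, -0.001], [-0.146, -0.989, 0.004], [-0.001, -0.004, -1.0]]
contact_force: [8.2, 16.1, -0.9]
gripper_width: 0.0143
grasp_force: 30.0
clock: 65.08
position: [0.4292, -0.2892, 0.0515]
orientation: [[0.989, -0.145, 0.0], [-0.145, -0.989, -0.0], [0.0, 0.0, -1.0]]
contact_force: [-0.2, 0.7, -1.8]
gripper_width: 0.0511
grasp_force: 0.0
clock: 65.58
position: [0.3958, -0.2858, 0.1757]
orientation: [[0.989, -0.145, 0.007], [-0.145, -0.989, -0.006], [0.008, 0.004, -1.0]]
contact_force: [0.8, 0.1, 0.0]
gripper_width: 0.0874
grasp_force: 0.0
ball 141.75 188.0 8
white (np.float64(377.0), np.float64(216.0)) hole [144 117  63] wood [193. 167. 111.]
green (np.float64(374.0), np.float64(194.0)) hole [147 119  64] wood [191. 166. 109.]
blue (np.float64(371.0), np.float64(174.0)) hole [146 119  67] wood [191. 166. 111.]
gauge 0
tin 0
glue 0
```

```bash
python3 -m pendant '[0,0,0,0,1, 0,0,0,0,1]' | head -2; python3 -c "
from cell import job
print(job.job_done())"
```

```text
clock: 65.88
position: [0.3928, -0.2832, 0.17]
the job is handed in; nothing more can be done
None
```

The job is handed in: white, blue and green gauged good and stand in the tray, yellow and black gauged short and stand in the locked channel, and the gauge is back in its stand.

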